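# Set the sliding door's gap with a feeler gauge

### The arm

A 7-joint arm with a two-finger parallel gripper is mounted at the origin on the work surface. World frame = base frame: x ahead of the robot, y to its left, z up, the work surface at z = 0. Lengths are in mm, angles in rad, forces in N, time in s.
With the tool pointing down it reaches from about 425 to 875 mm from the base axis. Payload 4.7 kg.
Tool frame: the origin (TCP) lies midway between the tips of the shut fingers; the grasp point (between the pads) lies 19 mm behind it (pinch_z is the y of the grasp point in the tool frame, in mm); y points along the fingers, z is the direction in which the jaws open and shut, and the axes are right-handed (so a half turn about y gives the same grasp; the last joint's range is limited). The gripper opens to 85 mm and grips with 20 to 120 N. Pads are 22 mm wide; open, the fingers measure 114 mm over their backs; the gripper's body (76 mm by 85 mm) begins 54 mm behind the grasp point. The pads swing forward as they close: fully open they stand 13 mm farther back than shut.
Start: joints at [-1.252, 0.321, -0.07, 1.45, 0.023, 1.371, -0.057], TCP at [195.094, 620.051, 231.349] pointing down, gripper open.
Joint ranges: [-2.86, 2.86], [-0.3, 2.09], [-1.38, 1.24], [0.06, 2.45], [-1.56, 4.7], [0.09, 2.05], [-2.69, 2.69]. Speed limits (rad/s): [2.57, 2.57, 3.14, 3.14, 3.14, 3.14, 3.14].

### API

Orientations are given as a unit quaternion [x, y, z, w].
In Python, from cell import get_state, grab_frame, get_calibration, job_done, pinch_z gives the robot as it stands.
- The arm moves only by the tool send_rows, never from a script. Its argument "series" is a list of rows, each a list of 3 entries, a list of its own where there are three numbers: the finger opening in mm, from 0 to 85.4, then the shift along the tool's x, y, z in mm, then the turn about the tool's y in degrees. A call has exactly 8 rows; each row is the pose to reach, as a shift and turn from the pose commanded when the call began, along the tool's axes at that moment; what a row does not reach only later rows make up. A row lasts 1/8 s, in which the tool goes at most 62.5 mm and 10.7 degrees, less where a joint would pass 70% of its speed; a pose out of reach is approached as far as the arm can. A call with a gripper value outside its range is refused whole. The fingers move at their own pace and stop on an object; "grip_force" is the grip in N (left out, the last holds). Time passes only in rows, so rows that repeat a pose let the fingers close, or fill a call up. It gives the time, the measured TCP pose, the force and the opening at its end, in the units of the state.
- get_state(): the state, without advancing time (a new reading comes with each control period).
- grab_frame(name): name is "scene" or "top" or "wrist"; returns (picture, depth): 480x640x3 uint8, red, green, blue; 480x640 float32, mm along the optical axis (not along the pixel's ray), 0 where there is no reading.
- get_calibration(name): a dict with "mtx" (3x3 intrinsics, pixels), "dist" ([k1, k2, p1, p2, k3] as OpenCV has them; the pictures are not rectified), "extrinsics" (4x4, takes a point from camera to world coordinates); the wrist camera has in their place "T_tool_cam" (4x4, takes a point from camera to tool coordinates, whose origin is the TCP and whose axes are the tool frame's). Camera axes: x right, y down, z forward; pixel columns grow to the right and rows downward; lengths in mm; the calibration is good to about 2 mm. A picture is of the moment at which its call begins: read the wrist's pose just before it. get_calibration takes no time and is no camera call.
- job_done(): hands the job in, once; it reports no verdict.
The state is a dict: "time": time; "joint_pos": joint angles; "joint_velocities": joint speeds; "joint_efforts": joint torques, N m; "ee_pos": TCP position; "eef_rot": TCP orientation; "contact_force": force on the tool from outside, world axes, zero at the start; "moment": the same for the moment, N m; "width": opening from 0.0 (shut) to 1.0 (fully open).
Only numpy, scipy, OpenCV 4.12 (cv2) and the standard library are available. Lean on these libraries where they do the work, as an engineer would, in place of code of your own. Each camera call takes 0.05 s, during which the arm holds its last target. There are 200 camera calls.

### The job

Set the closing gap of the drawer unit's frosted sliding door with the feeler gauge: hang the gauge by its lip on the unit's metal end frame, blade down in the door opening, let go of it, and slide the door gently up to the blade until it is lightly nipped against the buffer bar on the frame's inner face. Then draw the gauge up, feeling it drag between door and bar, and put the gauge back in its stand with the lip down on the stand's top; once the gauge is out do not shift the door any more, and leave the other things alone.

Things in the scene. Friction and masses are not known exactly. Their poses are not given: they have to be found in the camera images.
- gauge: Loose steel feeler gauge, black rubber handle, 120 g, all 30 mm wide in x. Origin: mid lip underside, on the blade's back face; z up. Blade 6 mm thick (y 0 to 6 mm), z 0 down to -35 mm. Lip y -44 to 6, z 0 to 8 mm. Handle on the lip: y -38 to -14, z 8 to 46 mm. Hung: lip on the frame's top, blade's back on the bar, axes as frame_edge; it balances there. Starts upright in the stand, lip down on its top.
- stand: Fixed wooden stand for the gauge, 80 x 80 x 50 mm block; origin under its middle. In its top a slot for the blade: 38 mm in x (-19 to 19), 13 mm in y (-3.5 to 9.5), 40 mm deep.
- stand_top (a point): Middle of the stand's top face, 50 mm over the table, axes as the stand's. With the gauge home its origin is here, axes along these within the slot's play, lip resting on the top on the -y side.
- unit: Fixed white drawer unit, 200 mm in x, 380 mm in y, 130 mm high, drawers on its -x face; origin under its middle. Its top is a well closed by a frosted sliding door; at the -y end is the 60 mm wide aluminium end frame. Well floor 50 mm below the top, a low case on it is 6 mm high.
- frame_edge (a point): Middle of the upper inner edge of the unit's end frame, 130 mm over the table. y into the door opening along the door's travel; x along the edge; z up. Frame top flat from y -60 to 0 mm; opening 170 mm in x. On the inner face a steel buffer bar, 160 mm in x, 40 mm deep, top 1 mm below the frame's, stands proud to y = +2 to +16 mm: set differently each time, parallel, not measured.
- door: Frosted acrylic sliding door, 168 mm in x, 170 mm in y, 8 mm thick, with a steel leading edge; origin at the same point as door_edge. Its top is level with the frame's top. It slides along y of frame_edge (0 to 130 mm open), stiffly: 4.5 N of friction, and a soft-close pull of 2 to 2.5 N, so 2 to 3 N pushes it shut and 7 N open; it stays where it is left.
- door_edge (a point): Middle of the upper corner of the door's steel leading edge, which faces the end frame and meets the blade; axes parallel to frame_edge. Its y in the frame_edge frame is the gap between frame and door (not counting the buffer bar): 0 shut.
- pull (a point): Middle of the top of the aluminium pull bar on the door: bar 60 mm in x, 14 mm in y, 22 mm tall, standing on the door's top face, its middle 90 mm behind the door's leading edge. Push it towards -y of frame_edge to close the door.
- comb: Bystander: stainless steel comb 190 x 31 x 6 mm lying on the table; origin under its middle.
- slicker: Bystander: blue plastic slicker brush, 145 mm long, head 85 mm wide, 37 mm high, pins up; origin under its head.
- jar: Bystander: closed glass treat jar, 90 mm across, 130 mm high; origin under its middle.
- curry: Bystander: grey silicone curry brush, round, 80 mm across, 39 mm high; origin under its middle.
There are look-alikes about, which are no part of the job. Leave any red or yellow look-alike of the gauge alone.

How it is judged (in metres and radians):
On the way, in this order (a step that is already met when the one before it is completed fails the run):
1. the gauge hangs on the end frame, blade in the opening, lip down, let go (z of gauge in the frame of frame_edge between -0.003 and 0.003 m and y of gauge in the frame of frame_edge between -0.002 and 0.03 m and contact force between the fingers and gauge below 0.1 N and y of door_edge in the frame of frame_edge above 0.035 m), for 0.2 s.
2. the door nips the hanging blade against the buffer bar (contact force between gauge and door above 1 N and z of gauge in the frame of frame_edge below 0.003 m and y of gauge in the frame of frame_edge below 0.0175 m and angle between the y axis of gauge and the y axis of frame_edge, either way round below 0.12 rad), for 0.3 s.
3. the gauge is drawn up while the blade drags between door and bar (z of gauge in the frame of frame_edge between 0.006 and 0.034 m and contact force between gauge and door above 0.4 N), for 0.1 s.
At the end, for the whole second after the job is handed in: The gauge is back in its stand, upright, at rest, lip within 3 mm of the stand's top (origin within 9 mm of stand_top), and the door still stands one blade thickness off the buffer bar: door_edge 6.8 to 23.5 mm from frame_edge, not moved after the gauge was drawn out (distance between gauge and stand_top below 0.009 m and z of gauge in the frame of stand_top below 0.003 m and angle between gauge's own z axis and vertical below 0.12 rad and linear speed of gauge below 0.02 m/s and y of door_edge in the frame of frame_edge between 0.0068 and 0.0235 m); the robot touches nothing.
It fails at once if the door squeezes the blade with more than 14 N (contact force between gauge and door above 14 N).
It fails at once if the gauge is toppled or dropped (angle between gauge's own z axis and vertical above 0.7 rad or height (world z) of gauge below 0.033 m).
It fails at once if the door is moved after it was brought up and the gauge drawn out (y of door_edge in the frame of frame_edge below 0.024 m and z of gauge in the frame of frame_edge above 0.04 m and linear speed of door above 0.006 m/s).
It fails at once if the door is slammed or rammed (faster than 0.3 m/s) (linear speed of door above 0.3 m/s).
It fails at once if the comb, slicker brush, treat jar or curry brush is pushed away by more than 25 mm (distance of any of comb, slicker, jar, curry from where it was at the start of the episode above 0.025 m).
It also fails if it takes over 61 s, if anything falls off the work surface, if the arm or the gripper's body presses on something with over 40 N, if the wrist force passes 120 N, or if a joint passes its speed limit or range.

## Working session

There is one attempt and no reset: what is moved stays moved. The work goes in short steps, Python scripts to look and compute and a tool call to move; the robot and the scene stay as the last step left them, time stands still between calls to the robot, and variables do not carry over. Pictures are saved under pics/ and viewed, about 8 in all and at most 12, crops included, and the job is handed in when it is done.

Besides the shell and the picture viewer there is one more tool, called in YAML: its name, and indented under it one key for each argument. send_rows: Moves the arm, as the interface text tells. Its arguments: {"type":"object","properties":{"series":{"type":"array","items":{"type":"array"}},"grip_force":{"type":"number"}},"required":["series"]}

```bash
ls; mkdir -p pics
python3 - <<'E'
from cell import *
import cv2,numpy as np
s=get_state();print(s, pinch_z)
for n in("scene","top"):
    p,d=grab_frame(n);cv2.imwrite(f"pics/{n}0.png",p[:,:,::-1]);np.save(f"pics/{n}0.npy",d)
    c=get_calibration(n);print(n,c)
print(get_calibration("wrist"))
E
```

```text
pics
{'time': 0.0, 'joint_pos': array([-1.25190447,  0.32179838, -0.07007468,  1.45167994,  0.02264048,
        1.37078954, -0.05686675]), 'joint_velocities': array([-1.77407273e-03, -1.33212758e-03,  2.50284897e-05,  5.65780547e-04,
        7.38544318e-04,  9.27957573e-04, -5.50181754e-04]), 'joint_efforts': array([-1.06442067e-04, -4.93587863e+01, -3.82092353e-01, -3.14332116e+01,
        1.30134949e-02,  1.13473550e-02, -2.05665867e-05]), 'ee_pos': array([194.96708102, 619.50866339, 230.23693854]), 'eef_rot': array([ 0.69958037, -0.10737334,  0.10727003, -0.69824882]), 'contact_force': array([-0.72683585, -0.4829758 , -0.03125445]), 'moment': array([0.01441394, 0.05661529, 0.03578059]), 'width': 0.9991724826707749} -18.700000000000003
scene {'mtx': array([[563.15523587,   0.        , 315.09463668],
       [  0.        , 563.15523587, 236.64428993],
       [  0.        ,   0.        ,   1.        ]]), 'dist': array([-0.16174301,  0.        ,  0.        ,  0.        ,  0.        ]), 'extrinsics': array([[ 7.87540151e-01,  4.28867111e-01, -4.42553400e-01,
         1.06366478e+03],
  
[... 760 characters left out ...]
008563e+03],
       [ 0.00000000e+00,  0.00000000e+00,  0.00000000e+00,
         1.00000000e+00]])}
{'mtx': array([[367.44799717,   0.        , 320.66257523],
       [  0.        , 367.44799717, 236.37939092],
       [  0.        ,   0.        ,   1.        ]]), 'dist': array([-0.06540493,  0.        ,  0.        ,  0.        ,  0.        ]), 'T_tool_cam': array([[ 5.26405070e-04,  9.61809616e-01,  2.73718808e-01,
        -6.99786398e+01],
       [-2.35369781e-04, -2.73718719e-01,  9.61809756e-01,
        -1.42438167e+02],
       [ 9.99999834e-01, -5.70726668e-04,  8.22939971e-05,
         3.08729476e-01],
       [ 0.00000000e+00,  0.00000000e+00,  0.00000000e+00,
         1.00000000e+00]])}
```

View pics/top0.png

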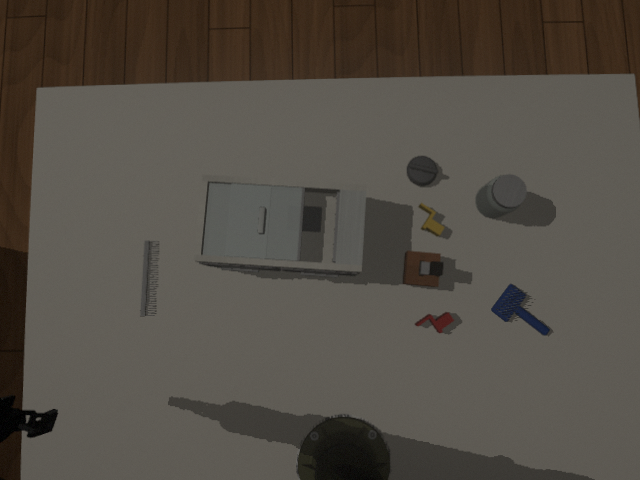

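View pics/scene0.png

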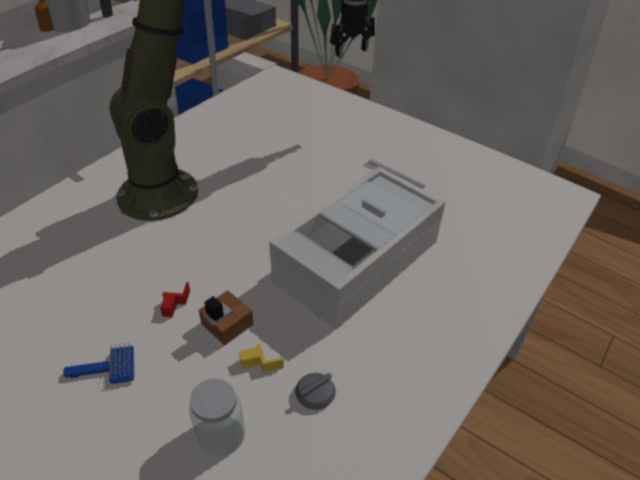

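Candidates for the gauge: black-handled steel one in the wooden stand, top (430,268); red one lying at (437,322); yellow one lying at (431,220). The black/steel one standing in the stand fits the description. I'll confirm it in a crop and measure.

```bash
cat > h.py <<'E'
from cell import *
import cv2,numpy as np
from scipy.spatial.transform import Rotation as R
def cloud(n,d,s=None):
    c=get_calibration(n);v,u=np.mgrid[0:480,0:640]
    q=cv2.undistortPoints(np.stack([u,v],-1).reshape(-1,1,2).astype(np.float64),c["mtx"],c["dist"]).reshape(480,640,2)
    P=np.dstack([q*d[...,None],d])
    if n=="wrist":
        T=np.eye(4);T[:3,:3]=R.from_quat(s["eef_rot"]).as_matrix();T[:3,3]=s["ee_pos"];T=T@c["T_tool_cam"]
    else:T=c["extrinsics"]
    W=P@T[:3,:3].T+T[:3,3];W[d==0]=np.nan;return W
E
python3 - <<'E'
from h import *
d=np.load("pics/top0.npy");W=cloud("top",d);im=cv2.imread("pics/top0.png")
cv2.imwrite("pics/crop.png",cv2.resize(im[160:300,190:460],None,fx=2.9,fy=2.9,interpolation=cv2.INTER_CUBIC))
for (u,v) in [(348,200),(348,250),(320,230),(335,230),(312,220),(280,230),(262,220),(409,268),(425,268),(436,268),(150,280),(505,190),(205,240),(422,160)]: print((u,v),W[v,u].round(1))
Z=W[...,2]
def rect(lo,hi,box):
    m=np.zeros(Z.shape,bool);a,b,c,e=box;m[b:e,a:c]=True;m&=(Z>lo)&(Z<hi)
    P=W[m][:,:2].astype(np.float32);print(len(P),np.median(Z[m]),cv2.minAreaRect(P))
rect(122,140,(190,165,385,285));rect(40,56,(395,240,450,300));rect(80,105,(395,240,460,300));rect(54,64,(395,240,460,300))
rect(122,136,(333,165,385,285)); rect(138,165,(240,190,285,250))
E
```

```text
(348, 200) [622.  -22.9 131.1]
(348, 250) [507.6 -20.1 130.1]
(320, 230) [559.9  43.2  89.8]
(335, 230) [553.8   8.2 129.7]
(312, 220) [584.3  61.7  88.3]
(280, 230) [556.6 133.2 128.7]
(262, 220) [577.  170.9 150.7]
(409, 268) [ 468.3 -168.8   49.7]
(425, 268) [ 467.2 -206.5   54.4]
(436, 268) [ 464.7 -224.8   92.9]
(150, 280) [453.9 478.4  -2.5]
(505, 190) [ 638.1 -383.4  130. ]
(205, 240) [539.  308.1 114.5]
(422, 160) [ 741.3 -215.9   25.3]
10275 130.48591319404022 ((575.6856689453125, 132.3583984375), (381.6215515136719, 201.2423095703125), 85.0794906616211)
873 50.375885962286475 ((467.9224853515625, -202.008056640625), (81.06050109863281, 80.20597839355469), 83.43184661865234)
158 96.2857144586261 ((466.0372314453125, -228.36138916015625), (24.904212951660156, 30.239545822143555), 81.2977294921875)
178 57.64456091667694 ((467.603271484375, -203.25704956054688), (81.48089599609375, 78.95894622802734), 83.97412872314453)
2577 130.48227065629908 ((562.291748046875, -19.816879272460938), (76.86026000976562, 200.53773498535156), 85.33898162841797)
185 151.8353526139024 ((577.64697265625, 172.58746337890625), (14.581562042236328, 58.703521728515625), 85.29857635498047)
```

View pics/crop.png

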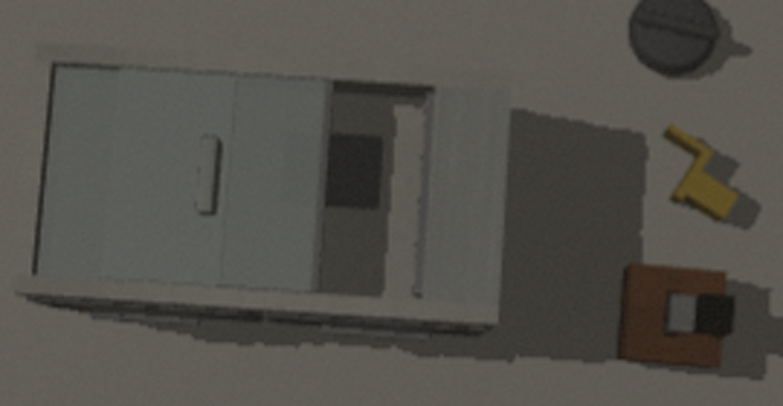

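The crop confirms it: steel lip and black handle seated in the stand (handle at crop (713,315)). The unit's opening is between crop x 325 and 430, and the pull is at (208,175). Next I'll plan the approach.

```bash
cat >> h.py <<'E'
def rel(target,yaw_tool_z=None,s=None):
    """shift in tool axes to a world TCP target; turn (deg) about tool y so tool z gets along the world yaw (mod 180)"""
    s=s or get_state();M=R.from_quat(s["eef_rot"]).as_matrix()
    sh=M.T@(np.array(target)-s["ee_pos"]);out=[sh.round(1)]
    if yaw_tool_z is not None:
        a=np.deg2rad(yaw_tool_z);v=M.T@[np.cos(a),np.sin(a),0];t=np.degrees(np.arctan2(v[0],v[2]));out.append(round((t+90)%180-90,2))
    return out
E
python3 - <<'E'
from h import *
s=get_state();print(R.from_quat(s["eef_rot"]).as_matrix().round(3))
# above gauge, camera view; jaws along stand x (yaw -6)
print(rel([466,-228,250],-6))
print(s["time"])
E
```

```text
[[ 0.954 -0.     0.3  ]
 [-0.3   -0.002  0.954]
 [ 0.    -1.    -0.002]]
[array([ 512.9,  -18.3, -727.2]), np.float64(78.54)]
0.1
```

send_rows:
  series:
    - [85,[55,-5,-17],5]
    - [85,[110,-10,-35],15]
    - [85,[166,-15,-52],25]
    - [85,[221,-20,-70],35]
    - [85,[277,-20,-87],45]
    - [85,[332,-20,-105],55]
    - [85,[360,-20,-152],65]
    - [85,[389,-20,-199],75]

```text
time: 1.1
ee_pos: [506.9, 311.6, 250.4]
eef_rot: [0.488, -0.512, 0.512, -0.487]
contact_force: [1.0, -0.2, -0.2]
width: 0.998
```

Run:
```python
from h import *
s=get_state();print(s["time"],s["ee_pos"],s["joint_pos"].round(2))
print(rel([466,-160,255],-6))
print(rel([560,100,255],-6))
```

```text
1.1 [506.89132704 311.5587573  250.445781  ] [-0.87  0.2   0.32  1.58 -0.06  1.38 -0.59]
[array([473. ,  -4.1, -17.7]), np.float64(3.19)]
[array([208.7,  -4.4,  63.4]), np.float64(3.19)]
```

send_rows:
  series:
    - [85,[55,0,13],1]
    - [85,[110,5,26],3]
    - [85,[165,10,39],3]
    - [85,[220,18,52],3]
    - [85,[265,25,63],3]
    - [85,[298,25,70],3]
    - [85,[298,25,70],3]
    - [85,[298,25,70],3]

```text
time: 2.1
ee_pos: [563.3, 13.8, 226.0]
eef_rot: [-0.476, 0.523, -0.523, 0.476]
contact_force: [0.4, 0.2, -0.6]
width: 0.993
```

Run:
```python
from h import *
s=get_state();p,d=grab_frame("wrist");cv2.imwrite("pics/w1.png",p[:,:,::-1]);np.savez("pics/w1.npz",d=d,p=s["ee_pos"],q=s["eef_rot"])
W=cloud("wrist",d,s);np.save("pics/w1W.npy",W);print(s["time"],s["ee_pos"])
# unit-frame coords
yv=np.array([0.0858,0.9963]);xv=np.array([0.9963,-0.0858]);o=np.array([564.5,2.9])
for u in (260,320,380):
    print([(v,round(float((W[v,u,:2]-o)@yv),1),round(float(W[v,u,2]),1)) for v in range(30,470,12)])
print(rel([466,-225,200],-6))
```

```text
2.1 [563.32910045  13.80050143 225.99035188]
[(30, 140.7, 129.8), (42, 133.9, 129.9), (54, 127.2, 130.0), (66, 120.2, 130.6), (78, 113.5, 129.7), (90, 106.4, 130.6), (102, 99.5, 129.1), (114, 92.3, 130.1), (126, 85.1, 129.6), (138, 77.1, 80.2), (150, 68.2, 80.8), (162, 59.1, 81.4), (174, 49.7, 79.4), (186, 40.4, 80.5), (198, 30.8, 79.8), (210, 21.1, 80.0), (222, 10.9, 78.9), (234, 7.6, 103.6), (246, 6.2, 129.4), (258, -2.3, 129.8), (270, -11.1, 129.9), (282, -20.8, 128.3), (294, -29.2, 130.0), (306, -38.2, 130.7), (318, -48.4, 129.6), (330, -58.4, 129.4), (342, -148.4, 1.0), (354, -165.1, -0.1), (366, -172.3, 12.7), (378, -171.3, 35.5), (390, -174.8, 50.5), (402, 22.0, 299.6), (414, 21.6, 303.0), (426, 22.3, 307.2), (438, 22.5, 310.7), (450, 21.0, 312.1), (462, 30.6, 323.6)]
[(30, 140.1, 129.9), (42, 133.5, 129.3), (54, 126.6, 130.3), (66, 119.9, 129.8), (78, 113.0, 129.7), (90, 106.0, 129.6), (102, 98.9, 130.0), (114, 91.8, 130.0), (126, 84.6, 130.8), (138, 76.7, 85.2), (150, 67.9, 86.9), (162, 59.0, 86.5), (174, 49.8, 85.4), (186, 40.0, 81.0), (198, 30.2, 79.3), (210, 20.7, 80.4), 
[... 514 characters left out ...]
2.8, 130.0), (90, 105.9, 129.1), (102, 98.8, 129.8), (114, 91.6, 129.4), (126, 84.4, 129.8), (138, 76.4, 86.0), (150, 67.6, 86.3), (162, 58.7, 86.7), (174, 49.7, 87.4), (186, 39.6, 80.6), (198, 30.0, 80.3), (210, 20.2, 80.1), (222, 10.2, 79.6), (234, 7.2, 105.1), (246, 5.1, 128.2), (258, -2.9, 130.1), (270, -12.1, 129.1), (282, -21.0, 129.5), (294, -30.0, 129.8), (306, -39.7, 129.2), (318, -49.4, 129.1), (330, -59.6, 128.6), (342, -149.8, 0.7), (354, -165.8, 0.5), (366, -182.8, -0.5), (378, -199.8, -0.7), (390, -216.6, -0.2), (402, 21.6, 299.4), (414, 21.9, 303.5), (426, 21.7, 306.8), (438, 21.1, 309.4), (450, 22.1, 313.4), (462, 31.0, 324.1)]
[array([247.4,  25.9, -74.6]), np.float64(0.65)]
```

View pics/w1.png

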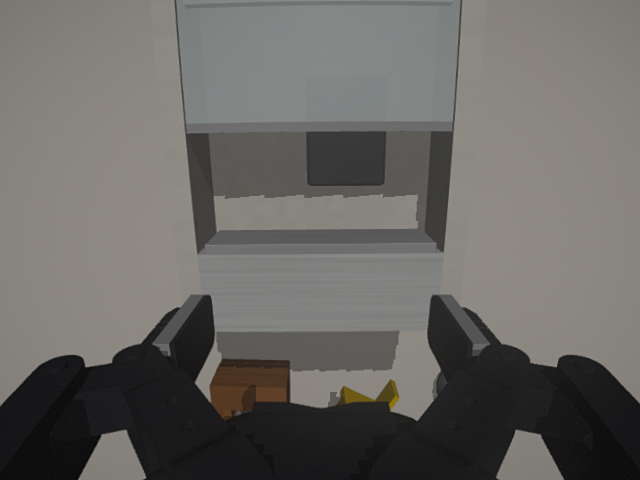

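The wrist view shows the frame top (rows 252–331), the buffer bar (rows 231–252), the opening, and the door's leading edge at row 130. The yellow look-alike is at (365,395) and the stand at (250,385). I'll fit the bar face, then go over the gauge.

send_rows:
  series:
    - [85,[55,0,-17],0.6]
    - [85,[110,0,-34],0.6]
    - [85,[165,5,-50],0.6]
    - [85,[215,10,-65],0.6]
    - [85,[244,15,-74],0.6]
    - [85,[244,20,-74],0.6]
    - [85,[244,20,-74],0.6]
    - [85,[244,20,-74],0.6]

```text
time: 3.15
ee_pos: [467.7, -221.2, 206.3]
eef_rot: [-0.474, 0.525, -0.525, 0.474]
contact_force: [0.3, 0.6, 0.4]
width: 0.995
```

Run:
```python
from h import *
s=get_state();p,d=grab_frame("wrist");cv2.imwrite("pics/w2.png",p[:,:,::-1])
W=cloud("wrist",d,s);np.save("pics/w2W.npy",W);print(s["time"],s["ee_pos"],rel(s["ee_pos"],-6))
V=np.load("pics/w1W.npy")
sel=V[225:243,215:430].reshape(-1,3);sel=sel[(sel[:,2]>95)&(sel[:,2]<122)]
c=np.polyfit(sel[:,0],sel[:,1],1);print("bar y=",c,"at x=564:",np.polyval(c,564),"yaw",np.degrees(np.arctan(c[0])),np.std(sel[:,1]-np.polyval(c,sel[:,0])))
# frame outer edge and lateral edges: frame top rectangle
sel=V[258:335,180:460].reshape(-1,3);sel=sel[abs(sel[:,2]-130)<4];print("frame top",cv2.minAreaRect(sel[:,:2].astype(np.float32)),np.median(sel[:,2]))
sel=V[20:132,185:455].reshape(-1,3);sel=sel[abs(sel[:,2]-130)<4]
e=sel[np.abs(sel[:,0]-570)<50];print("door edge min y near x570",np.percentile(e[:,1],0.5))
Z=W[...,2]
for lo,hi,n in((46,53,"stand"),(55,61,"lip"),(90,101,"handle")):
    m=((Z>lo)&(Z<hi)&(abs(W[...,0]-467)<60)&(abs(W[...,1]+205)<60)).astype(np.uint8)
    k,l,st,_=cv2.connectedComponentsWithStats(m);i=1+st[1:,4].argmax();P=W[l==i]
    print(n,len(P),np.median(P[:,2]),cv2.minAreaRect(P[:,:2].astype(np.float32)),st[i])
```

```text
3.15 [ 467.66625791 -221.1671719   206.30935944] [array([-0.3,  0.1,  0. ]), np.float64(0.12)]
bar y= [-0.08732738 59.67608534] at x=564: 10.423442936000654 yaw -4.990829209852446 0.18894213530927967
frame top ((558.7685546875, -27.711193084716797), (58.22037124633789, 200.5252685546875), 84.81263732910156) 129.81253335814256
door edge min y near x570 82.12107415655277
stand 7080 49.81282133819107 ((465.026123046875, -200.24237060546875), (80.61632537841797, 80.4310073852539), 83.70712280273438) [ 266  144  101   98 7080]
lip 965 57.807994439807885 ((466.1635437011719, -204.71885681152344), (20.574024200439453, 29.7532901763916), 83.19194030761719) [299 188  38  28 965]
handle 1408 95.75194969307516 ((463.1990051269531, -226.45993041992188), (24.601736068725586, 29.915119171142578), 82.14170837402344) [ 295  223   43   35 1408]
```

View pics/w2.png

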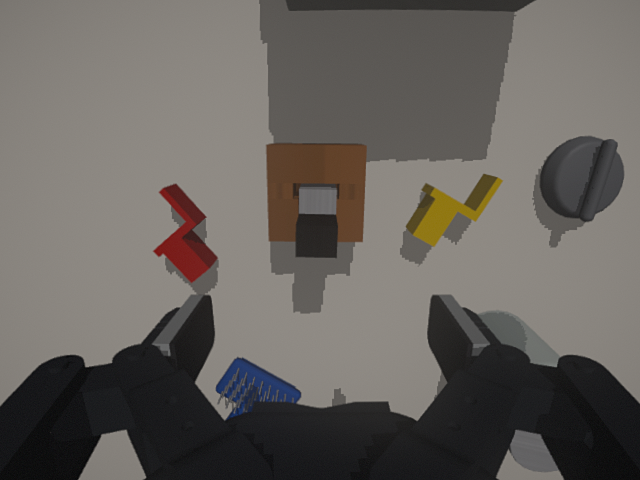

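The picture shows the gauge in the stand: lip at (318,198), handle at (317,235). The red one at (185,235) and the yellow one at (450,215) stay untouched, and the fingers descend clear of both.

send_rows:
  series:
    - [85,[5.7,30,-3.9],1.3]
    - [85,[5.7,65,-3.9],1.3]
    - [85,[5.7,95,-3.9],1.3]
    - [85,[5.7,120,-3.9],1.3]
    - [85,[5.7,135,-3.9],1.3]
    - [85,[5.7,142,-3.9],1.3]
    - [85,[5.7,142,-3.9],1.3]
    - [85,[5.7,142,-3.9],1.3]
  grip_force: 40

```text
time: 4.2
ee_pos: [462.9, -228.6, 65.2]
eef_rot: [0.467, -0.531, 0.532, -0.467]
contact_force: [0.3, 0.5, 0.8]
width: 0.996
```

Run:
```python
from h import *
print(rel([463.2,-226.5,63],-7.2))
```

```text
[array([-2.1,  2.2, -0. ]), np.float64(-0.16)]
```

send_rows:
  series:
    - [85,[-1.5,2,0],0]
    - [60,[-1.5,2,0],0]
    - [40,[-1.5,2,0],0]
    - [33,[-1.5,2,0],0]
    - [25,[-1.5,2,0],0]
    - [20,[-1.5,2,0],0]
    - [20,[-1.5,2,0],0]
    - [20,[-1.5,2,0],0]
  grip_force: 50

```text
time: 5.2
ee_pos: [462.7, -227.0, 62.6]
eef_rot: [0.467, -0.531, 0.531, -0.467]
contact_force: [0.5, 0.4, 3.8]
width: 0.348
```

Run:
```python
from h import *
s=get_state();print(s["ee_pos"],s["width"],s["contact_force"])
M=R.from_quat(s["eef_rot"]).as_matrix();print(M.round(4))
```

```text
[ 462.72256484 -227.0000097    62.56723666] 0.3478969548397979 [0.46488073 0.43762498 3.77281403]
[[-1.281e-01  7.000e-04  9.918e-01]
 [-9.918e-01 -2.000e-04 -1.281e-01]
 [ 1.000e-04 -1.000e+00  7.000e-04]]
```

send_rows:
  series:
    - [20,[0,-8,0],0]
    - [20,[0,-25,0],0]
    - [20,[0,-55,0],0]
    - [20,[0,-95,0],0]
    - [20,[0,-130,0],0]
    - [20,[-20,-145,6],-0.5]
    - [20,[-60,-145,18],-1]
    - [20,[-105,-145,32],-2.4]

```text
time: 6.2
ee_pos: [507.9, -126.6, 208.9]
eef_rot: [0.477, -0.521, 0.522, -0.478]
contact_force: [1.2, -0.9, -1.9]
width: 0.348
```

Run:
```python
from h import *
s=get_state();print(s["ee_pos"],s["width"],s["contact_force"],rel([560.6,-11.9,207],-5,s))
```

```text
[ 507.90537493 -126.59843614  208.90152115] 0.3483426335642421 [ 1.21883889 -0.87068919 -1.88397231] [array([-118.9,    2.1,   42.4]), np.float64(-0.05)]
```

send_rows:
  series:
    - [20,[-35,0,12],0]
    - [20,[-75,0,26],0]
    - [20,[-105,0,38],0]
    - [20,[-119,0,42],0]
    - [20,[-119,10,42],0]
    - [20,[-119,25,42],0]
    - [20,[-119,25,42],0]
    - [20,[-119,25,42],0]

```text
time: 7.2
ee_pos: [559.5, -12.9, 182.3]
eef_rot: [-0.478, 0.522, -0.522, 0.477]
contact_force: [0.1, 0.5, -1.1]
width: 0.341
```

Run:
```python
from h import *
s=get_state();p,d=grab_frame("wrist");cv2.imwrite("pics/w3.png",p[:,:,::-1]);W=cloud("wrist",d,s)
print(s["ee_pos"],s["width"],s["contact_force"],rel([560.6,-11.9,142.6],-5,s))
# gauge blade/lip vs bar in frame coords through the picture centre columns
yv=np.array([.0872,.9962]);o=np.array([562.5,2.5])
for u in (280,320,360): print(u,[(v,round(float((W[v,u,:2]-o)@yv),1),round(float(W[v,u,2]),1)) for v in range(200,400,7)])
```

```text
[559.45321653 -12.88179803 182.26106595] 0.34122970478300263 [ 0.13932346  0.53431672 -1.09457389] [array([-1.1, 39.7,  1.1]), np.float64(-0.05)]
280 [(200, 10.1, 79.7), (207, 8.0, 92.9), (214, 7.9, 113.5), (221, 7.0, 127.4), (228, 3.3, 128.7), (235, -0.5, 129.1), (242, -4.3, 130.1), (249, -8.6, 129.4), (256, -12.4, 130.3), (263, -16.6, 130.2), (270, -20.6, 130.7), (277, -25.0, 130.3), (284, -4.4, 188.3), (291, -3.8, 196.3), (298, -3.9, 202.3), (305, -3.2, 209.2), (312, -3.5, 213.9), (319, -4.7, 216.5), (326, -8.1, 215.1), (333, -10.3, 215.8), (340, -13.2, 215.5), (347, -16.2, 215.0), (354, -18.8, 215.3), (361, -21.2, 215.9), (368, -24.2, 215.6), (375, -170.8, 23.3), (382, -172.2, 32.0), (389, -171.5, 42.9), (396, -173.5, 49.9)]
320 [(200, 10.2, 80.1), (207, 17.0, 138.2), (214, 17.2, 155.8), (221, 16.7, 167.8), (228, 15.9, 177.0), (235, 13.1, 177.8), (242, 10.0, 177.6), (249, 6.9, 177.4), (256, 4.0, 178.0), (263, 0.6, 177.4), (270, -2.6, 177.3), (277, -3.2, 183.8), (284, -2.7, 192.2), (291, -2.9, 198.2), (298, -3.5, 203.1), (305, -3.1, 209.6), (312, -3.4, 214.0), (319, -5.3, 215.3), (326, -8.2, 214.9), (333, -10.3, 215.8), (340, -13.2, 215.4), (347, -15.9, 215.5), (354, -19.0, 215.0), (361, -21.1, 215.9), (368, -24.5, 215.3), (375, -27.7, 214.7), (382, -198.2, -1.8), (389, -206.1, -0.5), (396, -214.9, -0.2)]
360 [(200, 10.1, 79.9), (207, 8.1, 93.6), (214, 8.0, 114.1), (221, 7.3, 128.6), (228, 3.5, 129.4), (235, -0.2, 130.4), (242, -4.5, 129.7), (249, -8.6, 129.6), (256, -12.6, 129.7), (263, -16.4, 130.8), (270, -21.0, 129.7), (277, -25.0, 130.5), (284, -4.3, 188.5), (291, -3.4, 197.2), (298, -2.9, 204.5), (305, -3.4, 209.0), (312, -3.4, 214.1), (319, -5.3, 215.4), (326, -7.7, 215.8), (333, -10.4, 215.8), (340, -13.5, 215.0), (347, -16.2, 215.1), (354, -19.1, 214.9), (361, -21.5, 215.5), (368, -24.3, 215.5), (375, -188.3, 0.0), (382, -196.5, 0.6), (389, -206.5, -0.8), (396, -216.2, -1.5)]
```

View pics/w3.png

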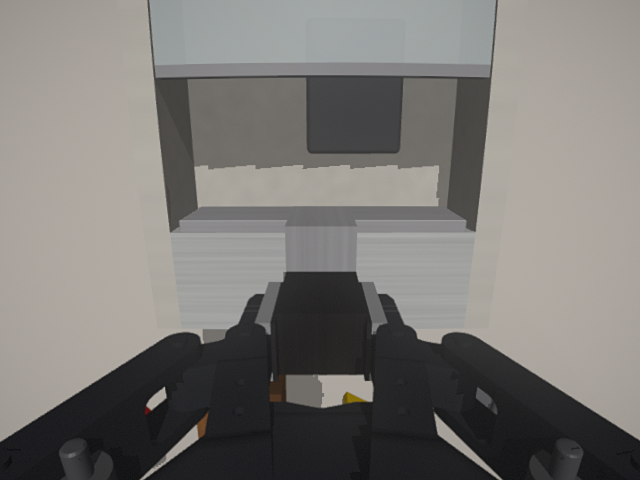

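The gauge hangs straight in the grip, with its blade (286–357, 210–225) just in front of the bar. Clearance is about 3 mm, so I'm lowering it.

send_rows:
  series:
    - [20,[-1,8,0],0]
    - [20,[-1,16,0],0]
    - [20,[-1,24,0],0]
    - [20,[-1,31,0],0]
    - [20,[-1,35,0],0]
    - [20,[-1,37,0],0]
    - [20,[-1,38,0],0]
    - [20,[-1,38,0],0]

```text
time: 8.25
ee_pos: [559.9, -10.9, 144.5]
eef_rot: [0.478, -0.521, 0.521, -0.478]
contact_force: [-0.2, -0.5, -1.2]
width: 0.344
```

Run:
```python
from h import *
s=get_state();print(s["ee_pos"],s["width"],s["contact_force"])
```

```text
[559.91241295 -10.88029362 144.45102921] 0.3444260065453652 [-0.18086414 -0.5218663  -1.16026676]
```

send_rows:
  series:
    - [20,[0,0.8,0],0]
    - [20,[0,1.6,0],0]
    - [20,[0,1.9,0],0]
    - [28,[0,1.9,0],0]
    - [32,[0,1.9,0],0]
    - [38,[0,1.9,0],0]
    - [50,[0,1.9,0],0]
    - [60,[0,1.9,0],0]

```text
time: 9.25
ee_pos: [559.9, -10.9, 142.5]
eef_rot: [0.478, -0.521, 0.521, -0.478]
contact_force: [-1.1, -0.2, -0.3]
width: 0.702
```

Run:
```python
from h import *
s=get_state();p,d=grab_frame("wrist");W=cloud("wrist",d,s);cv2.imwrite("pics/w4.png",p[:,:,::-1])
print(s["ee_pos"],s["width"],s["contact_force"])
yv=np.array([.0872,.9962]);o=np.array([562.5,2.5])
for u in (280,320,360): print(u,[(v,round(float((W[v,u,:2]-o)@yv),1),round(float(W[v,u,2]),1)) for v in range(160,380,9)])
```

```text
[559.85209011 -10.90642007 142.45546046] 0.7017470644489403 [-1.07285816 -0.23479809 -0.27374121]
280 [(160, 41.5, 78.4), (169, 36.7, 79.6), (178, 31.7, 79.8), (187, 26.7, 79.9), (196, 21.5, 79.2), (205, 16.6, 80.5), (214, 11.4, 80.5), (223, 5.9, 79.6), (232, 8.0, 107.1), (241, 7.9, 122.6), (250, 5.5, 128.5), (259, 1.4, 129.1), (268, -2.5, 130.0), (277, -6.7, 130.5), (286, -11.5, 129.6), (295, -0.8, 162.2), (304, -1.3, 168.5), (313, -1.2, 175.5), (322, -4.5, 175.5), (331, -7.7, 175.8), (340, -11.3, 175.5), (349, -14.7, 175.7), (358, -18.2, 175.8), (367, -21.8, 175.8), (376, -158.1, -0.7)]
320 [(160, 41.9, 84.0), (169, 36.7, 80.1), (178, 31.8, 81.0), (187, 26.6, 79.5), (196, 21.6, 79.7), (205, 16.5, 80.0), (214, 18.9, 114.9), (223, 19.0, 132.9), (232, 16.4, 138.1), (241, 12.7, 138.6), (250, 8.4, 137.5), (259, 4.5, 137.8), (268, 0.5, 137.9), (277, -1.0, 144.4), (286, -1.1, 153.3), (295, -0.9, 161.9), (304, -0.6, 169.9), (313, -1.2, 175.3), (322, -4.2, 175.9), (331, -7.9, 175.4), (340, -11.3, 175.4), (349, -14.6, 175.8), (358, -18.4, 175.4), (367, -22.0, 175.5), (376, -158.3, -1.2)]
360 [(160, 42.0, 85.0), (169, 36.8, 80.6), (178, 31.9, 80.8), (187, 26.7, 79.9), (196, 21.5, 79.2), (205, 16.3, 79.0), (214, 11.2, 79.7), (223, 6.2, 80.7), (232, 7.9, 106.8), (241, 7.9, 122.4), (250, 5.7, 129.2), (259, 1.2, 128.4), (268, -2.8, 129.3), (277, -6.5, 130.9), (286, -11.6, 129.4), (295, -1.0, 161.8), (304, -1.1, 169.0), (313, -0.9, 176.0), (322, -4.4, 175.6), (331, -7.3, 176.4), (340, -11.4, 175.3), (349, -14.7, 175.8), (358, -18.2, 175.9), (367, -21.7, 176.0), (376, -157.2, 0.5)]
```

The gauge hangs level: lip top at 138, blade back about 5 mm off the bar, fingers clear. Next I go up and behind the pull.

send_rows:
  series:
    - [60,[0,-15,0],0]
    - [60,[0,-45,0],0]
    - [40,[0,-65,0],0]
    - [20,[-45,-65,0],0]
    - [0,[-100,-65,1],0]
    - [0,[-160,-65,1.5],0]
    - [0,[-205,-65,1.5],0]
    - [0,[-221,-65,1.5],0]

```text
time: 10.3
ee_pos: [580.0, 213.3, 208.1]
eef_rot: [-0.479, 0.52, -0.52, 0.48]
contact_force: [0.2, -1.6, -0.5]
width: 0.003
```

send_rows:
  series:
    - [0,[-2,0,0],0]
    - [0,[-2,25,0],0]
    - [0,[-2,45,0],0]
    - [0,[-2,60,0],0]
    - [0,[-2,66,0],0]
    - [0,[-2,67,0],0]
    - [0,[-2,67,0],0]
    - [0,[-2,67,0],0]

```text
time: 11.3
ee_pos: [581.0, 211.3, 141.2]
eef_rot: [0.477, -0.521, 0.521, -0.478]
contact_force: [0.2, 0.2, -0.4]
width: -0.001
```

Run:
```python
from h import *
s=get_state()
print(s["time"],s["ee_pos"],s["width"],s["contact_force"])
yv=np.array([.0872,.9962]);o=np.array([562.5,2.5]);print((s["ee_pos"][:2]-o)@yv)
p,d=grab_frame("scene");cv2.imwrite("pics/s5.png",cv2.resize(p[130:330,240:460,::-1],None,fx=3,fy=3))
```

```text
11.3 [581.04373312 211.33240045 141.16898166] -0.0007640741599581483 [ 0.23088048  0.18431381 -0.36654102]
209.6558508558301
```

View pics/s5.png

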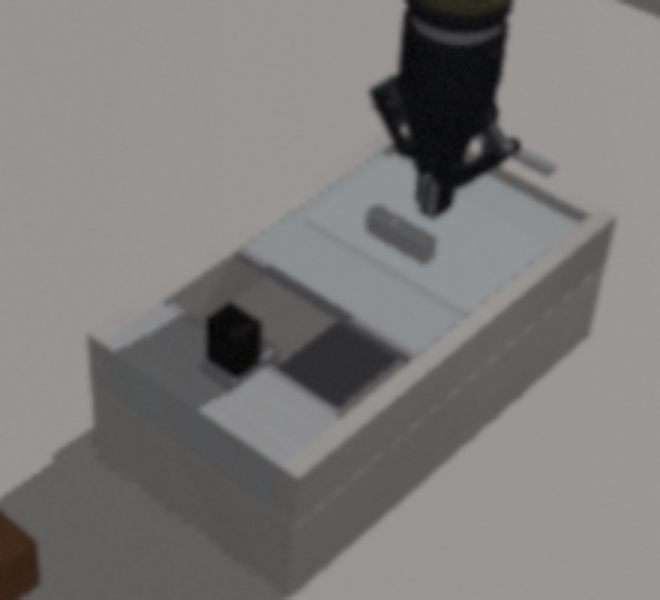

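Gauge upright on the frame at (235,340), closed fingers behind the pull at (430,205). I'll push slowly.

send_rows:
  series:
    - [0,[7,0,0],0]
    - [0,[13,0,0],0]
    - [0,[18,0,0],0]
    - [0,[22,0,0],0]
    - [0,[26,0,0],0]
    - [0,[31,0,0],0]
    - [0,[36,0,0],0]
    - [0,[41,0,0],0]

```text
time: 12.35
ee_pos: [577.1, 170.1, 140.5]
eef_rot: [0.478, -0.521, 0.521, -0.478]
contact_force: [1.8, 3.4, -1.0]
width: -0.001
```

```bash
cat >> h.py <<'E'
yv=np.array([.0872,.9962]);o=np.array([562.5,2.5])
def doorlook():
    s=get_state();p,d=grab_frame("top");W=cloud("top",d)
    f=(W[...,:2]-o)@yv;x=(W[...,:2]-o)@np.array([.9962,-.0872]);Z=W[...,2]
    m=(Z>145)&(Z<156)&(abs(x)<35)&(f>60)&(f<190)
    h=(Z>165)&(Z<182)&(abs(x)<30)&(f>-50)&(f<20)
    print("t",s["time"],"tcp y_f",round((s["ee_pos"][:2]-o)@yv,1),"z",s["ee_pos"][2].round(1),"F_y",round(s["contact_force"][:2]@yv,2),"pull y med",np.median(f[m]) if m.any() else None,"handle y,z",np.median(f[h]) if h.any() else None,np.median(Z[h]) if h.any() else None)
E
python3 -c "
from h import *
doorlook()"
```

```text
t 12.35 tcp y_f 168.2 z 140.5 F_y 3.52 pull y med 146.51162464692865 handle y,z -14.461372415552052 176.32886680732815
```

send_rows:
  series:
    - [0,[4,0,0],0]
    - [0,[8,0,0],0]
    - [0,[12,0,0],0]
    - [0,[16,0,0],0]
    - [0,[20,0,0],0]
    - [0,[24,0,0],0]
    - [0,[28,0,0],0]
    - [0,[32,0,0],0]

```text
time: 13.4
ee_pos: [574.4, 138.2, 140.5]
eef_rot: [0.478, -0.521, 0.521, -0.478]
contact_force: [1.7, 3.0, 0.7]
width: 0.001
```

Run:
```python
from h import *
doorlook()
s=get_state();p,d=grab_frame("wrist");W=cloud("wrist",d,s);cv2.imwrite("pics/w6.png",p[:,:,::-1])
f=(W[...,:2]-o)@yv;x=(W[...,:2]-o)@np.array([.9962,-.0872]);Z=W[...,2]
for v in range(40,400,20):
  print(v,[(u,f[v,u].round(1),Z[v,u].round(1)) for u in (220,270,320)])
p,d=grab_frame("top");W=cloud("top",d);f=(W[...,:2]-o)@yv;x=(W[...,:2]-o)@np.array([.9962,-.0872]);Z=W[...,2]
m=(abs(Z-130)<5)&(x>-70)&(x<-40)&(f>20)&(f<120);print("door edge top-cam",np.percentile(f[m],[1,5]))
```

```text
t 13.4 tcp y_f 136.2 z 140.5 F_y 3.16 pull y med 111.41510444092685 handle y,z -14.463385987375592 176.43406179248768
40 [(220, np.float64(243.3), np.float64(116.0)), (270, np.float64(243.1), np.float64(115.6)), (320, np.float64(242.9), np.float64(116.0))]
60 [(220, np.float64(235.3), np.float64(116.3)), (270, np.float64(235.0), np.float64(116.4)), (320, np.float64(235.2), np.float64(114.8))]
80 [(220, np.float64(227.4), np.float64(115.3)), (270, np.float64(227.1), np.float64(116.1)), (320, np.float64(227.0), np.float64(116.1))]
100 [(220, np.float64(219.1), np.float64(116.3)), (270, np.float64(218.9), np.float64(116.4)), (320, np.float64(218.8), np.float64(115.6))]
120 [(220, np.float64(210.8), np.float64(116.0)), (270, np.float64(210.6), np.float64(116.0)), (320, np.float64(210.4), np.float64(117.4))]
140 [(220, np.float64(202.2), np.float64(117.4)), (270, np.float64(202.1), np.float64(116.9)), (320, np.float64(202.0), np.float64(116.1))]
160 [(220, np.float64(194.5), np.float64(131.2)), (270, np.float64(194.4), np.float64(131.1)), (320, np.float64(194.3), np.float64(129.8))]
180 [
[... 873 characters left out ...]
29.5)), (270, np.float64(131.3), np.float64(129.4)), (320, np.float64(146.6), np.float64(161.2))]
320 [(220, np.float64(121.6), np.float64(130.8)), (270, np.float64(125.1), np.float64(136.8)), (320, np.float64(146.7), np.float64(176.1))]
340 [(220, np.float64(147.5), np.float64(189.7)), (270, np.float64(147.4), np.float64(189.3)), (320, np.float64(139.8), np.float64(177.0))]
360 [(220, np.float64(147.6), np.float64(199.6)), (270, np.float64(152.4), np.float64(206.3)), (320, np.float64(133.4), np.float64(178.7))]
380 [(220, np.float64(139.1), np.float64(196.8)), (270, np.float64(152.2), np.float64(213.6)), (320, np.float64(87.7), np.float64(129.3))]
door edge top-cam [27.14958839 30.13939693]
```

Pull rear face is at y 125.1, so the gap is TCP − 108.1 ≈ 28 mm. Blade contact is expected near TCP 127 and the nip near TCP 122.

send_rows:
  series:
    - [0,[2,0,0],0]
    - [0,[4,0,0],0]
    - [0,[6,0,0],0]
    - [0,[7.5,0,0],0]
    - [0,[8.5,0,0],0]
    - [0,[9.5,0,0],0]
    - [0,[10.5,0,0],0]
    - [0,[11,0,0],0]

```text
time: 14.55
ee_pos: [573.1, 127.7, 140.3]
eef_rot: [-0.478, 0.521, -0.521, 0.478]
contact_force: [-1.0, 3.1, -0.9]
width: 0.006
```

```bash
python3 -c "
from h import *
doorlook()"
```

```text
t 14.55 tcp y_f 125.6 z 140.3 F_y 2.99 pull y med 99.92402434622427 handle y,z -15.384099546755419 176.86946121530218
```

send_rows:
  series:
    - [0,[0.5,0,0],0]
    - [0,[1,0,0],0]
    - [0,[1.4,0,0],0]
    - [0,[1.8,0,0],0]
    - [0,[2.2,0,0],0]
    - [0,[2.5,0,0],0]
    - [0,[2.8,0,0],0]
    - [0,[2.8,0,0],0]

```text
time: 15.6
ee_pos: [573.1, 124.6, 140.4]
eef_rot: [0.478, -0.521, 0.521, -0.478]
contact_force: [-2.5, 2.9, -1.7]
width: -0.001
```

```bash
python3 -c "
from h import *
doorlook()"
```

```text
t 15.6 tcp y_f 122.6 z 140.4 F_y 2.63 pull y med 97.69876268227097 handle y,z -18.46590261290391 176.56703059573624
```

Near the bar now; from here I'll use tiny steps.

send_rows:
  series:
    - [0,[0.2,0,0],0]
    - [0,[0.4,0,0],0]
    - [0,[0.6,0,0],0]
    - [0,[0.8,0,0],0]
    - [0,[0.9,0,0],0]
    - [0,[0.9,0,0],0]
    - [0,[0.9,0,0],0]
    - [0,[0.9,0,0],0]

```text
time: 16.65
ee_pos: [573.0, 123.7, 140.4]
eef_rot: [0.478, -0.521, 0.521, -0.478]
contact_force: [-1.5, 3.4, -1.3]
width: 0.003
```

```bash
python3 -c "
from h import *
doorlook()"
```

```text
t 16.65 tcp y_f 121.7 z 140.4 F_y 3.29 pull y med 95.85747707921394 handle y,z -19.556767798816313 176.8088857427615
```

send_rows:
  series:
    - [0,[0.1,0,0],0]
    - [0,[0.2,0,0],0]
    - [0,[0.3,0,0],0]
    - [0,[0.4,0,0],0]
    - [0,[0.5,0,0],0]
    - [0,[0.5,0,0],0]
    - [0,[0.5,0,0],0]
    - [0,[0.5,0,0],0]

```text
time: 17.7
ee_pos: [573.0, 123.6, 140.5]
eef_rot: [-0.478, 0.521, -0.521, 0.478]
contact_force: [-0.9, 5.8, -2.8]
width: -0.002
```

```bash
python3 -c "
from h import *
doorlook()"
```

```text
t 17.7 tcp y_f 121.6 z 140.5 F_y 5.7 pull y med 95.53708789900918 handle y,z -19.459348891881827 176.45641280780842
```

Force rose with no motion: it's nipped. I'll firm it up slightly and dwell.

send_rows:
  series:
    - [0,[0.1,0,0],0]
    - [0,[0.2,0,0],0]
    - [0,[0.3,0,0],0]
    - [0,[0.4,0,0],0]
    - [0,[0.4,0,0],0]
    - [0,[0.4,0,0],0]
    - [0,[0.4,0,0],0]
    - [0,[0.4,0,0],0]

```text
time: 18.75
ee_pos: [573.0, 123.6, 140.4]
eef_rot: [-0.478, 0.521, -0.521, 0.478]
contact_force: [-0.7, 6.1, -3.5]
width: 0.006
```

```bash
python3 -c "
from h import *
doorlook()"
```

```text
t 18.75 tcp y_f 121.5 z 140.4 F_y 5.98 pull y med 95.95330289240636 handle y,z -19.45641451629544 176.42823166586686
```

send_rows:
  series:
    - [0,[0.1,0,0],0]
    - [0,[0.2,0,0],0]
    - [0,[0.3,0,0],0]
    - [0,[0.4,0,0],0]
    - [0,[0.5,0,0],0]
    - [0,[0.5,0,0],0]
    - [0,[0.5,0,0],0]
    - [0,[0.5,0,0],0]

```text
time: 19.8
ee_pos: [573.0, 123.6, 140.4]
eef_rot: [-0.478, 0.521, -0.521, 0.479]
contact_force: [-0.3, 7.1, -3.5]
width: -0.007
```

```bash
python3 -c "
from h import *
doorlook()"
```

```text
t 19.8 tcp y_f 121.5 z 140.4 F_y 7.05 pull y med 95.73872089040522 handle y,z -19.559946206380346 176.42404951606443
```

send_rows:
  series:
    - [0,[-1,0,0],0]
    - [0,[-3,0,0],0]
    - [0,[-7,0,0],0]
    - [0,[-14,0,0],0]
    - [0,[-14,-15,0],0]
    - [0,[-14,-45,0],0]
    - [30,[-14,-70,0],0]
    - [60,[-14,-75,0],0]

```text
time: 20.85
ee_pos: [575.6, 136.3, 218.3]
eef_rot: [0.476, -0.521, 0.522, -0.479]
contact_force: [0.8, -0.0, -1.1]
width: 0.421
```

Run:
```python
from h import *
doorlook();print(rel([559.4,-15.9,215],-5))
```

```text
t 20.85 tcp y_f 134.4 z 218.3 F_y 0.02 pull y med 102.22850993057578 handle y,z -19.518816840845062 176.43482181823583
[array([153. ,   2.4,  -2.5]), np.float64(0.03)]
```

send_rows:
  series:
    - [75,[30,0,0],0]
    - [75,[70,0,-1],0]
    - [75,[110,0,-2],0]
    - [75,[140,0,-2.5],0]
    - [75,[151,0,-2.5],0]
    - [75,[151,0,-2.5],0]
    - [75,[151,0,-2.5],0]
    - [75,[151,0,-2.5],0]

```text
time: 21.9
ee_pos: [558.7, -12.3, 215.2]
eef_rot: [-0.479, 0.521, -0.52, 0.478]
contact_force: [0.3, 0.5, 0.4]
width: 0.877
```

Run:
```python
from h import *
s=get_state();p,d=grab_frame("wrist");W=cloud("wrist",d,s);cv2.imwrite("pics/w7.png",p[:,:,::-1])
print(s["ee_pos"]);Z=W[...,2]
for lo,hi,n in((135,140.5,"lip"),(172,180,"handle")):
    m=((Z>lo)&(Z<hi)&(abs(W[...,0]-561)<40)&(abs(W[...,1]+10)<40)).astype(np.uint8)
    k,l,st,_=cv2.connectedComponentsWithStats(m);i=1+st[1:,4].argmax();P=W[l==i]
    print(n,len(P),np.median(P[:,2]),cv2.minAreaRect(P[:,:2].astype(np.float32)),st[i])
f=(W[...,:2]-o)@yv
print([(v,f[v,240].round(1),Z[v,240].round(1)) for v in range(150,300,5)])
print(rel([559.4,-15.9,142.5],-5,s))
```

```text
[558.65425681 -12.31266111 215.2134954 ]
lip 1646 137.848839819312 ((560.7299194335938, 6.555178642272949), (20.814613342285156, 30.164827346801758), 84.80115509033203) [ 298  201   50   35 1646]
handle 2513 175.81842149002674 ((558.850830078125, -15.262273788452148), (25.073368072509766, 30.150903701782227), 84.78945922851562) [ 294  251   58   45 2513]
[(150, np.float64(44.5), np.float64(130.9)), (155, np.float64(41.4), np.float64(129.1)), (160, np.float64(38.5), np.float64(130.1)), (165, np.float64(35.5), np.float64(130.1)), (170, np.float64(32.4), np.float64(130.0)), (175, np.float64(29.2), np.float64(128.9)), (180, np.float64(26.3), np.float64(130.2)), (185, np.float64(23.1), np.float64(129.8)), (190, np.float64(20.0), np.float64(130.1)), (195, np.float64(16.9), np.float64(130.5)), (200, np.float64(8.1), np.float64(99.1)), (205, np.float64(8.0), np.float64(117.0)), (210, np.float64(7.0), np.float64(128.8)), (215, np.float64(3.7), np.float64(128.5)), (220, np.float64(0.8), np.float64(130.1)), (225, np.float64(-2.5), np.float64(130.0)), (230, np.float64(-6.1), np.float64(129.1)), (235, np.float64(-9.1), np.float64(130.4)), (240, np.float64(-12.8), np.float64(129.1)), (245, np.float64(-15.8), np.float64(130.6)), (250, np.float64(-19.4), np.float64(129.8)), (255, np.float64(-22.9), np.float64(129.8)), (260, np.float64(-26.3), np.float64(130.0)), (265, np.float64(-29.9), np.float64(129.7)), (270, np.float64(-33.1), np.float64(130.6)), (275, np.float64(-36.9), np.float64(130.0)), (280, np.float64(-40.3), np.float64(130.5)), (285, np.float64(-44.1), np.float64(130.1)), (290, np.float64(-47.6), np.float64(130.5)), (295, np.float64(-51.5), np.float64(130.0))]
[array([ 3.5, 72.7,  1.1]), np.float64(0.18)]
```

View pics/w7.png

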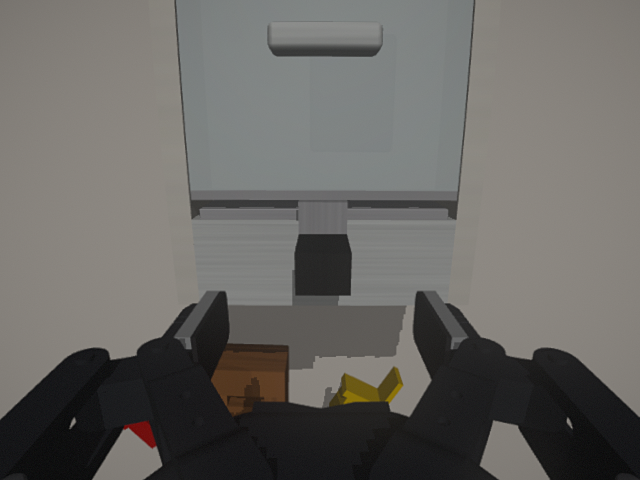

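The picture shows the door edge up against the blade (row 198), with the gauge level, handle at (323,265). I'll regrasp across x, so gripping puts no load on the door.

send_rows:
  series:
    - [75,[3,15,0],0]
    - [75,[3,35,0],0]
    - [75,[3,52,0],0]
    - [75,[3,64,0],0]
    - [75,[3,70,0],0]
    - [75,[3,71.5,0],0]
    - [75,[3,71.5,0],0]
    - [75,[3,71.5,0],0]

```text
time: 22.95
ee_pos: [558.7, -16.9, 144.5]
eef_rot: [0.478, -0.521, 0.521, -0.478]
contact_force: [-0.6, 0.6, -0.2]
width: 0.877
```

Run:
```python
from h import *
doorlook();s=get_state();print(s["ee_pos"],rel([558.9,-15.6,143],-5.2,s))
```

```text
t 22.95 tcp y_f -19.7 z 144.5 F_y 0.52 pull y med 102.31542026335856 handle y,z None None
[558.667065   -16.89691979 144.46195633] [array([-1.3,  1.5,  0.1]), np.float64(0.24)]
```

send_rows:
  series:
    - [75,[-1,1,0],0.2]
    - [55,[-1,1,0],0.2]
    - [40,[-1,1,0],0.2]
    - [34,[-1,1,0],0.2]
    - [31,[-1,1,0],0.2]
    - [26,[-1,1,0],0.2]
    - [20,[-1,1,0],0.2]
    - [20,[-1,1,0],0.2]
  grip_force: 50

```text
time: 24.0
ee_pos: [559.2, -16.0, 143.4]
eef_rot: [0.476, -0.522, 0.523, -0.477]
contact_force: [3.8, -0.6, 1.6]
width: 0.343
```

Run:
```python
from h import *
s=get_state();print(s["ee_pos"],s["width"],s["contact_force"])
```

```text
[559.21772094 -16.02547385 143.35199506] 0.3428029861444697 [ 3.83767508 -0.57235644  1.55648031]
```

send_rows:
  series:
    - [20,[0,-1.5,0],0]
    - [20,[0,-3,0],0]
    - [20,[0,-5,0],0]
    - [20,[0,-7,0],0]
    - [20,[0,-9,0],0]
    - [20,[0,-11,0],0]
    - [20,[0,-13,0],0]
    - [20,[0,-15,0],0]

```text
time: 25.0
ee_pos: [558.5, -15.9, 158.2]
eef_rot: [0.477, -0.522, 0.522, -0.477]
contact_force: [0.6, -0.2, -4.6]
width: 0.343
```

Run:
```python
from h import *
s=get_state();print(s["ee_pos"],s["width"],s["contact_force"])
```

```text
[558.48799617 -15.90340755 158.22738434] 0.3429238487530984 [ 0.60187508 -0.24561804 -4.60797689]
```

There's about 3 N of drag beyond the gauge's weight, so the blade is dragging. I'll keep drawing it up.

send_rows:
  series:
    - [20,[0,-2,0],0]
    - [20,[0,-4,0],0]
    - [20,[0,-6,0],0]
    - [20,[0,-8,0],0]
    - [20,[0,-10,0],0]
    - [20,[0,-12,0],0]
    - [20,[0,-14,0],0]
    - [20,[0,-16,0],0]

```text
time: 26.0
ee_pos: [558.5, -15.9, 174.2]
eef_rot: [0.477, -0.522, 0.522, -0.477]
contact_force: [1.0, -0.5, -2.3]
width: 0.343
```

send_rows:
  series:
    - [20,[0,-2,0],0]
    - [20,[0,-4,0],0]
    - [20,[0,-7,0],0]
    - [20,[0,-10,0],0]
    - [20,[0,-15,0],0]
    - [20,[0,-22,0],0]
    - [20,[0,-32,0],0]
    - [20,[0,-37,0],0]

```text
time: 27.0
ee_pos: [558.8, -15.9, 212.0]
eef_rot: [0.477, -0.522, 0.522, -0.477]
contact_force: [-0.2, -0.2, -1.6]
width: 0.345
```

Run:
```python
from h import *
s=get_state();p,d=grab_frame("wrist");W=cloud("wrist",d,s);cv2.imwrite("pics/w8.png",p[:,:,::-1])
print(s["time"],s["ee_pos"],s["width"],s["contact_force"])
f=(W[...,:2]-o)@yv;Z=W[...,2]
for u in (240,):print([(v,f[v,u].round(1),Z[v,u].round(1)) for v in range(150,240,5)])
print([(v,f[v,320].round(1),Z[v,320].round(1)) for v in range(190,300,6)])
for lo,hi,n in((188,205,"lip"),(228,242,"handle")):
    m=((Z>lo)&(Z<hi)&(abs(W[...,0]-561)<17)&(W[...,1]>-35)&(abs(W[...,1]+10)<45)).astype(np.uint8)
    P=W[m>0];print(n,np.median(P[:,2]),cv2.minAreaRect(P[:,:2].astype(np.float32)))
```

```text
27.0 [558.82470428 -15.92655324 212.02942151] 0.34490974216827414 [-0.20172483 -0.17114727 -1.56850456]
[(150, np.float64(41.3), np.float64(129.9)), (155, np.float64(38.4), np.float64(129.7)), (160, np.float64(35.5), np.float64(130.6)), (165, np.float64(32.5), np.float64(130.0)), (170, np.float64(29.4), np.float64(129.7)), (175, np.float64(26.5), np.float64(130.4)), (180, np.float64(23.3), np.float64(129.4)), (185, np.float64(20.5), np.float64(131.1)), (190, np.float64(17.3), np.float64(130.5)), (195, np.float64(8.0), np.float64(93.2)), (200, np.float64(8.0), np.float64(113.1)), (205, np.float64(7.6), np.float64(128.5)), (210, np.float64(4.2), np.float64(127.6)), (215, np.float64(1.1), np.float64(128.1)), (220, np.float64(-1.6), np.float64(130.4)), (225, np.float64(-4.8), np.float64(130.5)), (230, np.float64(-8.3), np.float64(129.9)), (235, np.float64(-11.5), np.float64(130.1))]
[(190, np.float64(16.9), np.float64(129.4)), (196, np.float64(8.2), np.float64(100.2)), (202, np.float64(8.2), np.float64(122.9)), (208, np.float64(13.9), np.float64(170.2)), (214, np.float64(13.9), np.float6
[... 172 characters left out ...]
at64(206.2)), (244, np.float64(5.9), np.float64(206.9)), (250, np.float64(3.3), np.float64(207.0)), (256, np.float64(0.6), np.float64(207.1)), (262, np.float64(-1.9), np.float64(207.5)), (268, np.float64(-4.8), np.float64(207.1)), (274, np.float64(-6.1), np.float64(210.7)), (280, np.float64(-5.8), np.float64(217.8)), (286, np.float64(-5.9), np.float64(223.6)), (292, np.float64(-5.4), np.float64(230.3)), (298, np.float64(-6.0), np.float64(234.1))]
lip 197.63672045488252 ((560.3870239257812, 6.672574996948242), (21.05301284790039, 29.92669677734375), 85.09812927246094)
handle 235.3660568665204 ((561.1339721679688, -3.507694721221924), (2.6447787284851074, 34.15584945678711), 83.02548217773438)
```

The gauge is out and vertical in the grip, and the gap beside it still reads about 14–16 mm. Heading back to the stand.

Run:
```python
from h import *
print(rel([462.8,-226.7,212],-6.3))
```

```text
[array([ 2.186e+02,  2.000e-01, -7.690e+01]), np.float64(1.14)]
```

send_rows:
  series:
    - [20,[20,0,-7],0.2]
    - [20,[55,0,-20],0.5]
    - [20,[100,0,-35],1]
    - [20,[145,0,-51],1.1]
    - [20,[185,0,-65],1.1]
    - [20,[210,0,-74],1.1]
    - [20,[218,0,-77],1.1]
    - [20,[218,0,-77],1.1]

```text
time: 28.05
ee_pos: [461.6, -226.3, 210.7]
eef_rot: [-0.471, 0.527, -0.527, 0.472]
contact_force: [0.4, 1.4, -1.9]
width: 0.349
```

send_rows:
  series:
    - [20,[0,20,0],0]
    - [20,[0,45,0],0]
    - [20,[0,65,0],0]
    - [20,[0,80,0],0]
    - [20,[0,88,0],0]
    - [20,[0,90,0],0]
    - [20,[0,90,0],0]
    - [20,[0,90,0],0]

```text
time: 29.05
ee_pos: [462.5, -226.3, 121.5]
eef_rot: [0.472, -0.526, 0.527, -0.472]
contact_force: [0.2, 0.6, -0.8]
width: 0.344
```

Run:
```python
from h import *
s=get_state();p,d=grab_frame("wrist");W=cloud("wrist",d,s);cv2.imwrite("pics/w9.png",p[:,:,::-1])
print(s["time"],s["ee_pos"],s["width"],s["contact_force"],rel([462.8,-226.7,63.2],-6.3,s))
Z=W[...,2];m=(abs(Z-50)<3)&(abs(W[...,0]-465)<60)&(abs(W[...,1]+200)<60);P=W[m];print("stand",cv2.minAreaRect(P[:,:2].astype(np.float32)))
```

```text
29.05 [ 462.54422487 -226.27210172  121.52865312] 0.34366852666240194 [ 0.18914175  0.60890624 -0.84220393] [array([ 0.4, 58.3,  0.2]), np.float64(0.03)]
stand ((465.10443115234375, -200.2294921875), (80.40642547607422, 80.73368072509766), 83.56653594970703)
```

View pics/w9.png

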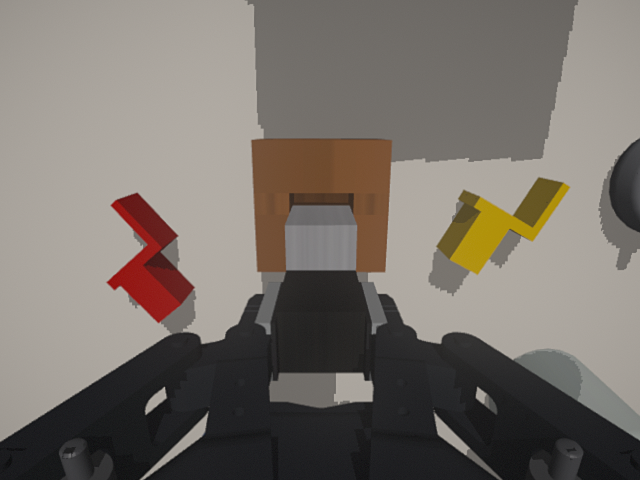

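The blade (286–357, 205–225) is lined up in x with the slot (289–354, 193–207). Lowering with a force check part-way.

send_rows:
  series:
    - [20,[0.3,8,0.2],0]
    - [20,[0.3,14,0.2],0]
    - [20,[0.3,19,0.2],0]
    - [20,[0.3,23,0.2],0]
    - [20,[0.3,26,0.2],0]
    - [20,[0.3,29,0.2],0]
    - [20,[0.3,32,0.2],0]
    - [20,[0.3,32,0.2],0]

```text
time: 30.1
ee_pos: [462.1, -226.4, 88.7]
eef_rot: [-0.472, 0.527, -0.526, 0.472]
contact_force: [0.6, -0.4, -0.8]
width: 0.34
```

Run:
```python
from h import *
s=get_state();print(s["ee_pos"],s["contact_force"],s["moment"],rel([462.8,-226.7,63.2],-6.3,s))
```

```text
[ 462.09988004 -226.35558642   88.6975836 ] [ 0.63413656 -0.41287189 -0.82197362] [0.01339435 0.01910208 0.00889147] [array([ 0.3, 25.5,  0.7]), np.float64(0.04)]
```

In the slot by about 9 mm with no contact force; continuing down.

send_rows:
  series:
    - [20,[0.2,4,0.4],0]
    - [20,[0.2,8,0.4],0]
    - [20,[0.2,12,0.4],0]
    - [20,[0.2,16,0.4],0]
    - [20,[0.2,19,0.4],0]
    - [20,[0.2,22,0.4],0]
    - [20,[0.2,24,0.4],0]
    - [20,[0.2,24.5,0.4],0]

```text
time: 31.1
ee_pos: [462.6, -226.6, 64.3]
eef_rot: [-0.472, 0.527, -0.527, 0.472]
contact_force: [0.4, -0.3, -1.0]
width: 0.341
```

Run:
```python
from h import *
s=get_state();print(s["ee_pos"],s["contact_force"],s["moment"])
```

```text
[ 462.58114772 -226.63850973   64.31130555] [ 0.44852984 -0.29460234 -1.04381662] [ 0.02460653  0.01384234 -0.04302572]
```

send_rows:
  series:
    - [20,[0,0.6,0],0]
    - [20,[0,1.2,0],0]
    - [20,[0,1.4,0],0]
    - [28,[0,1.4,0],0]
    - [32,[0,1.4,0],0]
    - [38,[0,1.4,0],0]
    - [55,[0,1.4,0],0]
    - [75,[0,1.4,0],0]

```text
time: 32.1
ee_pos: [462.6, -226.6, 63.0]
eef_rot: [0.472, -0.527, 0.527, -0.472]
contact_force: [-0.9, 0.2, -0.1]
width: 0.837
```

send_rows:
  series:
    - [78,[0,0,0],0]
    - [78,[0,-10,0],0]
    - [78,[0,-30,0],0]
    - [78,[0,-60,0],0]
    - [78,[0,-100,0],0]
    - [78,[0,-140,0],0]
    - [78,[0,-150,0],0]
    - [78,[0,-150,0],0]

```text
time: 33.1
ee_pos: [462.9, -226.7, 213.6]
eef_rot: [0.471, -0.526, 0.527, -0.472]
contact_force: [0.3, 0.7, -0.8]
width: 0.913
```

Run:
```python
from h import *
s=get_state();p,d=grab_frame("wrist");W=cloud("wrist",d,s);cv2.imwrite("pics/w10.png",p[:,:,::-1])
print(s["time"],s["ee_pos"],s["width"],s["contact_force"]);Z=W[...,2]
for lo,hi,n in((46,53,"stand"),(55,62,"lip"),(90,101,"handle")):
    m=((Z>lo)&(Z<hi)&(abs(W[...,0]-467)<60)&(abs(W[...,1]+205)<60)).astype(np.uint8)
    k,l,st,_=cv2.connectedComponentsWithStats(m);i=1+st[1:,4].argmax();P=W[l==i]
    print(n,np.median(P[:,2]),cv2.minAreaRect(P[:,:2].astype(np.float32)))
p,d=grab_frame("top");W=cloud("top",d);f=(W[...,:2]-o)@yv;x=(W[...,:2]-o)@np.array([.9962,-.0872]);Z=W[...,2]
m=(Z>145)&(Z<156)&(abs(x)<35)&(f>60)&(f<190);print("pull",np.median(f[m]))
cv2.imwrite("pics/t10.png",cv2.resize(p[160:300,190:460,::-1],None,fx=2.9,fy=2.9))
```

```text
33.1 [ 462.85100447 -226.74934912  213.58742159] 0.9126480106405229 [ 0.25816035  0.72314733 -0.78883347]
stand 49.818402683560265 ((465.0313720703125, -200.51092529296875), (80.13540649414062, 80.41790008544922), 83.70608520507812)
lip 57.87284352079632 ((464.4753723144531, -204.00326538085938), (20.461380004882812, 29.713457107543945), 83.77388763427734)
handle 95.8136394067748 ((462.1368408203125, -225.74301147460938), (24.181447982788086, 29.66814613342285), 83.69523620605469)
pull 102.5003873254227
```

View pics/w10.png

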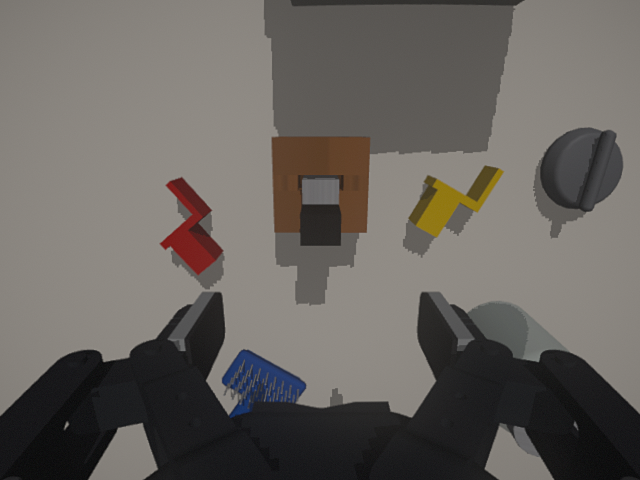

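Gauge is home: lip top at 57.9 mm, origin within about 1 mm of stand_top, upright. The pull reads 102.3 before and 102.5 after, so the door is unmoved. Handing in.

```bash
python3 -c "
from cell import *
print(job_done())"
```

```text
the job is handed in; nothing more can be done
None
```

I finished the job and handed it in at about 33 s of the 61 s allowed; `job_done` gives no verdict, so success rests on my own readings.

- **Hanging:** I took the black-handled gauge from its stand, hung it on the end frame and let go. It sat level, with its blade about 5 mm in front of the buffer bar.
- **Nipping:** I pushed the pull with closed fingers until the force rose from about 3 N to 7 N with no further movement, so the blade was nipped at roughly 4–5 N.
- **Drawing up:** The wrist force showed about 3 N of drag beyond the gauge's weight as it came up.
- **Back in the stand:** I let go of the gauge and raised the arm clear. The lip top is at 57.9 mm, so its underside is on the 50 mm stand top. The gauge is upright and within about 1 mm of stand_top.
- **Door:** The pull read 102.3 mm before the draw and 102.5 mm at the end, so the door did not shift. The estimated gap is 13.5–14 mm, inside the 6.8–23.5 mm limit.

In the last wrist picture the look-alikes, slicker, curry brush and jar are where they were. The comb was not in that view and I did not re-check it, but the arm did not work near it.

One reading disagreed: the top camera placed the pull about 4 mm differently before and after the gripper moved off it. I put this down to the gripper hiding part of the pull and used the wrist-camera values for the gap.

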